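Roll a copper edge strip flush into a shelf board

ROBOT

A 7-joint arm with a two-finger parallel gripper is mounted at the origin on the work surface; the furniture and walls round the work are solid. World frame = base frame: x ahead of the robot, y to its left, z up, the work surface at z = 0. Lengths are in m, angles in degrees, forces in N, time in s.
With the tool pointing down it reaches from about 0.425 to 0.875 m from the base axis. Payload 4.7 kg.
Tool frame: the origin (TCP) lies midway between the tips of the shut fingers; the grasp point (between the pads) lies 19 mm behind it; z points along the fingers, y is the line along which they close (so a half turn about z gives the same grasp; the last joint's range is limited). The gripper opens to 87 mm and grips with 3 to 60 N. Pads are 19 mm wide; open, the fingers measure 117 mm over their backs; the gripper's body (75 mm by 190 mm) begins 51 mm behind the grasp point.
Start: joints at [0.808, 18.392, -4.016, 83.108, 1.295, 78.541, -3.26], TCP at [0.65, -0, 0.223] pointing down, gripper open.
Joint ranges: [-163.93, 163.93], [-17.29, 119.83], [-79.2, 71.16], [3.27, 140.29], [-89.18, 269.18], [5.43, 117.66], [-154.24, 154.24]. Speed limits (degrees/s): [147.25, 147.25, 180, 180, 180, 180, 180].

INTERFACE

Orientations are given as [roll, pitch, yaw] about the fixed x, y, z axes, in that order (R = Rz(yaw) Ry(pitch) Rx(roll)).
In Python, from cell import env gives the robot as it stands. The module is installed in compiled form; this text tells all that it offers.
- The arm moves only by the tool step_arm, never from a script. Its argument "rows" is a list of rows, each an object with "angular": the turn, a rotation vector about the tool's x, y, z in units of pi rad (1.0 is pi rad), a list of three; "slide": the shift along the tool's x, y, z in units of 500 mm (1.0 is 500 mm), a list of three; "jaw": the opening, from 0 (shut) to 1 (fully open). A call has 1 to 10 rows; each row shifts and turns the commanded pose from where the row before left it, along the tool's axes as they then stand; what a row does not reach is not made up. A row lasts 1/8 s, in which the tool goes at most 62.5 mm and 10.7 degrees, less where a joint would pass 70% of its speed; a pose out of reach is approached as far as the arm can. A call with a number of a shift or a turn outside -1 to 1 is refused whole. A call with a gripper value outside its range is refused whole. The fingers move at their own pace and stop on an object; "newtons" is the grip in N (left out, the last holds). Time passes only in rows, so rows that do not move let the fingers close. It gives the time, the measured TCP pose, the force, the opening and the grip force at its end, in the units of the state.
- env.get_obs(): the state, without advancing time (a new reading comes with each control period).
- env.read_camera(name): name is "scene" or "side" or "wrist"; returns the picture (384x512x3 uint8, red, green, blue); there is no depth.
- env.camera_info(name): a dict with "fx", "fy", "cx", "cy" (pixels), "k1" (the pictures are not rectified: a ray, as slopes to the right and down, at radius r is drawn at 1 + k1 r^2 times it, then the intrinsics apply), "R" (3x3) and "t" (3): a world point X has camera coordinates R X + t. Camera axes: x right, y down, z forward; pixel columns grow to the right and rows downward; lengths in m; the calibration is good to about 2 mm. A picture is of the moment at which its call begins: read the wrist's pose just before it. camera_info takes no time and is no camera call; for the wrist camera it gives the pose at the moment of the call.
- env.sign_off(): hands the job in; it is judged then, once.
The state is a dict: "time_s": time; "qpos": joint angles; "joint_velocities": joint speeds; "effort": joint torques, N m; "tool_pos": TCP position; "tool_rot": TCP orientation; "force": force on the tool from outside, world axes, zero at the start; "wrist_torque": the same for the moment, N m; "grip_width": finger opening in m; "grasp_force": force on a finger pad.
Only numpy, scipy, OpenCV 4.12 (cv2) and the standard library are available. Lean on these libraries where they do the work, as an engineer would, in place of code of your own. Each camera call takes 0.05 s, during which the arm holds its last target. There are 200 camera calls.

TASK

Take the hand roller from its rest, set it on one end of the copper strip that stands proud of the wooden board, and roll it firmly along to the other end so that every section of the strip is pressed down flush with the board. Let only the roller touch the board and strip, not the gripper or arm; then put the roller back upright in its rest and let go; leave the stone, the mug and the small jar alone.

Things in the scene. Friction and masses are not known exactly. Their poses are not given: they have to be found in the camera images.
- board: Fixed wooden shelf board, 104 (x) x 250 (y) x 40 mm high; origin at the centre of its underside, top face at z = 40 mm. A copper strip of five sections, 34 mm wide and 180 mm long (y = -90 to +90 mm), runs along its own y at x = 0; beyond each end of the strip lie 35 mm of plain wood, level with the top face.
- roller: Loose upright hand roller, 0.38 kg, 102 mm tall; origin at the lowest point of its wheel, z up. Black wheel of radius 22 mm, 28 mm wide, axle along its own x at z = 22 mm: it rolls along its own y. Fork 38 mm wide; steel shoulder plate 74 (x) x 56 (y) mm at z = 46 to 52 mm. It starts standing in the rest, wheel hanging free, axes along the rest's.
- roller_grip (a point): Middle of the roller's wooden grip block, 77 mm above the roller's origin, axes as the roller's. The block is 28 mm wide (x), 76 mm long (y) and spans 52 to 102 mm above the origin; grip it from above across the 28 mm.
- wheel (a joint): Turning angle of the roller's wheel about its axle, rad, 0 at the start, free to turn both ways with very little friction; one rad is 22 mm rolled.
- rest: Fixed wooden rest, 100 (x) x 90 (y) mm; origin at the centre of its underside, z up. Two rails along y, tops at z = 56 mm; slot between them 48 mm wide (x), 56 mm long (y). Wheel and fork hang in the slot, the shoulder plate lies on both rails; the roller's origin is then at z = 10 mm, x and y near 0. It fits either way round.
- trim1 (a joint): Height in m by which copper section 1 stands above the board's top face: 0 = flush and against its stop, 0.0045 to 0.0075 at the start. Section 1 is centred at y = -72 mm in the board's frame (nearest the board's -y end). Its snap clip yields to about 7 N pressed straight down, and it then stays where it is pushed.
- trim2 (a joint): Height in m by which copper section 2 stands above the board's top face: 0 = flush and against its stop, 0.0045 to 0.0075 at the start. Section 2 is centred at y = -36 mm in the board's frame. Its snap clip yields to about 7 N pressed straight down, and it then stays where it is pushed.
- trim3 (a joint): Height in m by which copper section 3 stands above the board's top face: 0 = flush and against its stop, 0.0045 to 0.0075 at the start. Section 3 is centred at y = +0 mm in the board's frame. Its snap clip yields to about 7 N pressed straight down, and it then stays where it is pushed.
- trim4 (a joint): Height in m by which copper section 4 stands above the board's top face: 0 = flush and against its stop, 0.0045 to 0.0075 at the start. Section 4 is centred at y = +36 mm in the board's frame. Its snap clip yields to about 7 N pressed straight down, and it then stays where it is pushed.
- trim5 (a joint): Height in m by which copper section 5 stands above the board's top face: 0 = flush and against its stop, 0.0045 to 0.0075 at the start. Section 5 is centred at y = +72 mm in the board's frame (nearest the board's +y end). Its snap clip yields to about 7 N pressed straight down, and it then stays where it is pushed.
- oil_stone: Grey sharpening stone lying loose on the bench, 40x90x25 mm; a bystander. Origin at the centre of its underside.
- mug: White mug standing loose on the bench, 87x117x64 mm; a bystander. Origin in its underside.
- small_jar: Small dark jar with lid, 37x37x47 mm, loose; a bystander. Origin at the centre of its underside.
There are look-alikes about, which are no part of the job. What is shaped like the rest but red is not meant.

How it is judged (in metres and radians):
On the way, in this order (a step that is already met when the one before it is completed fails the run):
1. the roller has been lifted out of its rest (distance between roller and rest above 0.06 m), for 0.1 s.
2. with the roller pressing, one end section of the strip is flush while the section at the other end still stands proud (((value of joint trim1 below 0.0015 m and value of joint trim5 above 0.003 m and contact force between roller and board above 2 N) or (value of joint trim5 below 0.0015 m and value of joint trim1 above 0.003 m and contact force between roller and board above 2 N))), for 0.05 s.
3. the wheel has rolled at least about 100 mm (4.5 rad) from its start, either way, and is pressing on the board or strip (contact force between roller and board above 2 N and (value of joint wheel above 4.5 rad or value of joint wheel below -4.5 rad)), for 0.05 s.
At the end, for the whole second after the job is handed in: All five copper sections are within 1.5 mm of flush with the board's top, and the roller stands at rest in its rest: on the rails (its height within 4 mm of seated), within 10 mm across and 15 mm along of the middle of the slot, upright within 0.12 rad (value of joint each of trim1, trim2, trim3, trim4, trim5 below 0.0015 m and z of roller in the frame of rest between 0.006 and 0.014 m and x of roller in the frame of rest between -0.01 and 0.01 m and y of roller in the frame of rest between -0.015 and 0.015 m and angle between roller's own z axis and vertical below 0.12 rad and contact force between roller and rest above 0.5 N and linear speed of roller below 0.02 m/s); the robot touches nothing.
It fails at once if the gripper or the arm itself presses on the board or its copper strip (contact force between any of the fingers, the arm and board above 2 N).
It fails at once if a bystander (sharpening stone, mug or small jar) is moved more than 30 mm (distance of any of oil_stone, mug, small_jar from where it was at the start of the episode above 0.03 m).
It also fails if it takes over 59 s, if anything falls off the work surface, if the arm or the gripper's body presses on something with over 40 N, if the wrist force passes 120 N, or if a joint passes its speed limit or range.

## Working session

There is one attempt and no reset: what is moved stays moved. The work goes in short steps, Python scripts to look and compute and a tool call to move; the robot and the scene stay as the last step left them, time stands still between calls to the robot, and variables do not carry over. Pictures are saved under pics/ and viewed, at most 10 in all, crops included, and the job is handed in when it is done.

Besides the shell and the picture viewer there is one more tool, called after "Request:" as name([rows], argument=value, ...), one row to a line, values as JSON. step_arm: Moves the arm, as the interface text tells. Shifts and turns lie within -1 to 1; 1 stands for 500 mm of shift or pi rad of turn. Its arguments: {"type":"object","properties":{"rows":{"type":"array"},"newtons":{"type":"number"}},"required":["rows"]}

```bash
mkdir -p pics; ls
python3 - <<'E'
from cell import env
import cv2,numpy as np
o=env.get_obs(); print({k:np.round(v,4).tolist() if not isinstance(v,(int,float)) else v for k,v in o.items()})
for n in ["scene","side"]:
    im=env.read_camera(n); cv2.imwrite(f"pics/{n}0.png",im[:,:,::-1])
    c=env.camera_info(n); print(n,c)
E
```

```text
pics
{'time_s': 0.0, 'qpos': [0.8067, 18.4365, -4.0159, 83.1768, 1.2938, 78.539, -3.2606], 'joint_velocities': [-0.038, 0.0237, 0.0043, 0.0201, -0.0039, 0.0142, -0.0126], 'effort': [-0.0003, -49.1285, -0.4039, -31.2526, -0.0641, 0.0438, 0.0002], 'tool_pos': [0.6494, -0.0, 0.2215], 'tool_rot': [-179.8928, 0.0045, 90.0026], 'force': [1.0924, 0.143, 0.7098], 'wrist_torque': [-0.0045, -0.0015, 0.016], 'grasp_force': 0.0, 'grip_width': 0.08670568727236327}
scene {'fx': 479.0469653268147, 'fy': 479.0469653268147, 'cx': 250.10062591012544, 'cy': 197.55433028154363, 'k1': -0.06272997109466687, 'R': array([[ 0.84508974, -0.5345926 ,  0.00583861],
       [-0.3568026 , -0.57210306, -0.73850524],
       [ 0.39813973,  0.62201997, -0.67422245]]), 't': array([-0.32014048,  0.25713097,  1.10283225])}
side {'fx': 462.3842486081322, 'fy': 462.3842486081322, 'cx': 256.83732596418776, 'cy': 192.25827674435627, 'k1': 0.06622083228779364, 'R': array([[ 0.88467324, -0.46613472, -0.0084666 ],
       [-0.27133379, -0.50002444, -0.82240716],
       [ 0.37911903,  0.72985888, -0.56883634]]), 't': array([-0.37549466,  0.23110717,  1.05458067])}
```

View pics/scene0.png

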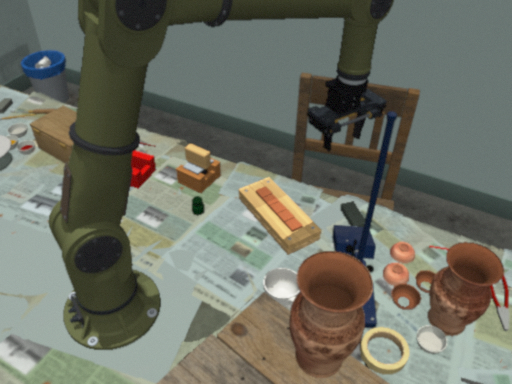

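View pics/side0.png

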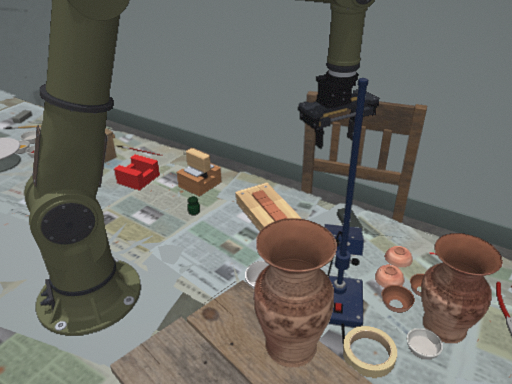

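The scene view shows the rest with the roller at about (199,168), the red decoy at (140,168), the board with its copper strip at (280,212), the jar at (198,204), the stone at (352,214), and a blue stand with a tall pole at (360,240). The side view shows the same layout, with the roller at (199,170) and the board partly hidden by a vase.

```bash
cat > h.py <<'E'
import cv2,numpy as np
from cell import env
def ray(c,uv):
    K=np.array([[c['fx'],0,c['cx']],[0,c['fy'],c['cy']],[0,0,1]])
    q=((np.atleast_2d(uv)-[c['cx'],c['cy']])/[c['fx'],c['fy']]).astype(float)
    p=q.copy()
    for _ in range(20): p=q/(1+c['k1']*(p**2).sum(1,keepdims=True))
    d=np.c_[p,np.ones(len(p))]@c['R']; o=-c['R'].T@c['t']
    return o,d
def plane(c,uv,z):
    o,d=ray(c,uv); return o+d*((z-o[2])/d[:,2])[:,None]
def px(c,X):
    P=np.atleast_2d(X)@c['R'].T+c['t']; s=P[:,:2]/P[:,2:]
    s=s*(1+c['k1']*(s**2).sum(1,keepdims=True)); return s*[c['fx'],c['fy']]+[c['cx'],c['cy']]
def blob(m):
    n,l,s,ce=cv2.connectedComponentsWithStats(m.astype(np.uint8)); 
    return l==1+np.argmax(s[1:,4])
E
python3 - <<'E'
from h import *
im=cv2.imread('pics/scene0.png'); c=env.camera_info('scene')
cr=cv2.resize(im[125:265,130:400],None,fx=2.96,fy=2.96,interpolation=cv2.INTER_CUBIC); cv2.imwrite('pics/crop.png',cr)
for n,uv,z in [('board',(280,212),.04),('grip',(198,155),.11),('rest',(198,180),.03),('jar',(198,212),0),('stone',(352,214),.02),('pole base',(354,245),.03),('poletop',(391,115),.4),('mug',(282,284),.06)]:
    print(n,plane(c,uv,z).round(3))
hsv=cv2.cvtColor(im,cv2.COLOR_BGR2HSV); 
for p in [(260,196),(270,205),(285,212),(290,217),(250,192),(300,235),(198,153),(195,178),(210,178)]: print(p,hsv[p[1],p[0]])
E
```

```text
board [[0.489 0.025 0.04 ]]
grip [[0.381 0.281 0.11 ]]
rest [[0.369 0.27  0.03 ]]
jar [[0.32  0.179 0.   ]]
stone [[ 0.665 -0.07   0.02 ]]
pole base [[ 0.586 -0.166  0.03 ]]
poletop [[ 0.622 -0.156  0.4  ]]
mug [[ 0.346 -0.187  0.06 ]]
(260, 196) [ 12 144 131]
(270, 205) [ 10 157 172]
(285, 212) [ 10 156 207]
(290, 217) [ 10 160 203]
(250, 192) [ 20 117 224]
(300, 235) [ 19 120 162]
(198, 153) [ 18 117 207]
(195, 178) [ 15 166 129]
(210, 178) [ 14 163  89]
```

View pics/crop.png

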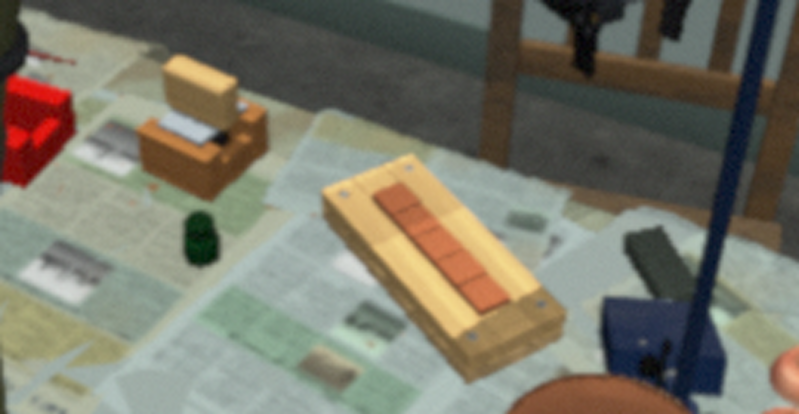

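The crop (scale 2.96, offset (130,125)) shows the board's top corners near (325,205), (411,155), (565,313) and (466,355) in crop pixels. The copper strip runs from about (390,190) to (490,305). The roller grip is at about (200,90) and the shoulder plate at (190,125).

Run:
```python
from h import *
k=np.ones((3,3),np.uint8)
for n in ['scene','side']:
    im=cv2.imread(f'pics/{n}0.png'); c=env.camera_info(n); hsv=cv2.cvtColor(im,cv2.COLOR_BGR2HSV).astype(int)
    H,S,V=hsv.transpose(2,0,1)
    win=np.zeros(H.shape,bool); win[170:260,225:325]=1
    m=blob((H<14)&(S>130)&(V>110)&win&(np.indices(H.shape)[0]<222+20*(n=='scene')))
    ys,xs=np.nonzero(m); P=plane(c,np.c_[xs,ys],.046)[:,:2]
    r=cv2.minAreaRect((P*1000).astype(np.float32)); print(n,'strip',r,len(P))
    print(cv2.boxPoints(r).round(0).tolist())
    win[:]=0; win[140:185,180:215]=1
    g=blob((H>14)&(H<24)&(S>60)&(V>160)&win); ys,xs=np.nonzero(g); print('grip px bbox',xs.min(),xs.max(),ys.min(),ys.max(),xs.mean(),ys.mean(),'w',plane(c,[xs.mean(),ys.mean()],.09).round(3))
# crop corners
c=env.camera_info('scene'); f=lambda a:np.array(a)/2.96+[130,125]
print('board',plane(c,f([(325,200),(411,155),(565,313),(468,352)]),.04).round(3).tolist())
print('gripTop',plane(c,f([(165,68),(190,56),(238,78)]),.112).round(3).tolist())
print('restbottom',plane(c,f([(143,175),(209,197),(267,150)]),.0).round(3).tolist())
o=env.camera_info('wrist');print(o)
```

```text
scene strip ((491.102783203125, 37.70639419555664), (182.02676391601562, 35.45655822753906), 88.88446807861328) 602
[[472.0, -53.0], [507.0, -54.0], [511.0, 128.0], [475.0, 129.0]]
grip px bbox 185 209 144 156 196.86075949367088 149.77848101265823 w [[0.401 0.329 0.09 ]]
side strip ((487.732421875, 53.72393035888672), (138.52149963378906, 32.39406204223633), 88.8788833618164) 228
[[470.0, -15.0], [503.0, -16.0], [505.0, 123.0], [473.0, 123.0]]
grip px bbox 186 208 148 158 197.23015873015873 153.18253968253967 w [[0.398 0.334 0.09 ]]
board [[0.438, 0.149, 0.04], [0.545, 0.161, 0.04], [0.539, -0.088, 0.04], [0.441, -0.08, 0.04]]
gripTop [[0.365, 0.326, 0.112], [0.395, 0.331, 0.112], [0.418, 0.275, 0.112]]
restbottom [[0.325, 0.317, 0.0], [0.366, 0.252, 0.0], [0.451, 0.285, 0.0]]
{'fx': 339.16198933960186, 'fy': 339.16198933960186, 'cx': 259.8959332786282, 'cy': 188.16115988177506, 'k1': -0.09544504585582136, 'R': array([[ 9.99997720e-01,  5.62942145e-05, -2.13450029e-03],
       [ 6.75044972e-04, -9.56716222e-01,  2.91021673e-01],
       [-2.02572821e-03, -2.91022450e-01, -9.56714079e-01]]), 't': array([-0.64758956, -0.03553727,  0.39225985])}
```

Request:
step_arm([
  {"angular": [0, 0, 0], "slide": [0.086, -0.074, 0], "jaw": 1},
  {"angular": [0, 0, 0], "slide": [0.086, -0.074, 0], "jaw": 1},
  {"angular": [0, 0, 0], "slide": [0.086, -0.074, 0], "jaw": 1},
  {"angular": [0, 0, 0], "slide": [0.086, -0.074, 0], "jaw": 1},
  {"angular": [0, 0, 0], "slide": [0.086, -0.074, 0], "jaw": 1},
  {"angular": [0, 0, 0], "slide": [0.086, -0.074, 0], "jaw": 1},
  {"angular": [0, 0, -0.058], "slide": [0.086, -0.074, 0], "jaw": 1},
  {"angular": [0, 0, -0.058], "slide": [0, 0, 0], "jaw": 1},
  {"angular": [0, 0, 0], "slide": [0, 0, 0], "jaw": 1},
  {"angular": [0, 0, 0], "slide": [0, 0, 0], "jaw": 1},
])

```text
time_s: 1.35
tool_pos: [0.3915, 0.3001, 0.2223]
tool_rot: [-180.0, 0.0, 110.6]
force: [0.2, 0.6, 0.7]
grip_width: 0.0869
grasp_force: 0.0
```

Run:
```python
from h import *
import json
c=env.camera_info('wrist'); im=env.read_camera('wrist')[:,:,::-1]; o=env.get_obs()
cv2.imwrite('pics/w1.png',im); np.savez('w1.npz',**c)
print(o['time_s'],o['tool_pos'],o['tool_rot'],px(c,[[.39,.302,.112]]))
```

```text
1.4 [0.39159061 0.30010087 0.22230443] [-1.79977984e+02  1.20349367e-02  1.10631468e+02] [[260.65554411 182.94787688]]
```

View pics/w1.png

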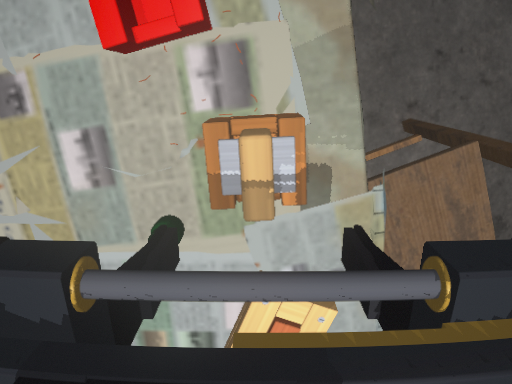

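The wrist view shows the rest at about (257,162), with the wooden grip spanning x 238–275 and y 128–220. The camera sits on the upper side. The image axes are nearly aligned with the rest.

Run:
```python
from h import *
c=dict(np.load('w1.npz')); im=cv2.imread('pics/w1.png'); hsv=cv2.cvtColor(im,cv2.COLOR_BGR2HSV).astype(int); H,S,V=hsv.transpose(2,0,1)
for p in [(257,124),(257,132),(257,140),(257,160),(257,200),(257,215),(215,165),(295,195),(230,160),(285,160),(240,128)]: print(p,hsv[p[1],p[0]],end=' ')
print()
win=np.zeros(H.shape,bool); win[105:230,195:315]=1
def fit(m,z,name):
    ys,xs=np.nonzero(m); P=plane(c,np.c_[xs,ys],z)[:,:2]*1000; r=cv2.minAreaRect(P.astype(np.float32)); print(name,r,'bbox',xs.min(),xs.max(),ys.min(),ys.max()); return P
g=blob((H>14)&(H<24)&(S>90)&(V>110)&win); fit(g,.112,'grip')
r=blob((H<15)&(S>150)&(V>50)&win); fit(r,.056,'rest'); fit(r|g,.056,'rest+grip')
pl=(S<60)&(V>90)&win; pl=pl&(np.indices(H.shape)[0]>135)&(np.indices(H.shape)[0]<195)&(np.indices(H.shape)[1]>215)&(np.indices(H.shape)[1]<298); fit(pl,.062,'plate')
for y in (145,170,190): 
  print(y,[(x,*hsv[y,x]) for x in range(200,312,3)] if y==170 else '')
```

```text
(257, 124) [ 14 154 186] (257, 132) [ 16 106 123] (257, 140) [ 19 113 225] (257, 160) [ 18 113 224] (257, 200) [ 17 113 174] (257, 215) [ 17 112 176] (215, 165) [ 14 149 178] (295, 195) [ 14 152 186] (230, 160) [113  16 189] (285, 160) [109  14 195] (240, 128) [ 13 151 192] 
grip ((384.9481506347656, 306.6838684082031), (27.317703247070312, 79.20575714111328), 22.881099700927734) bbox 239 274 128 220
rest ((411.6678161621094, 333.29974365234375), (23.48922348022461, 53.379913330078125), 24.123903274536133) bbox 280 305 119 172
rest+grip ((402.8202209472656, 302.3195495605469), (64.69803619384766, 103.13290405273438), 22.881114959716797) bbox 239 305 119 220
plate ((385.833251953125, 303.73382568359375), (73.86237335205078, 56.31666564941406), 23.23504066467285) bbox 218 295 136 194
145 
170 [(200, np.int64(41), np.int64(46), np.int64(160)), (203, np.int64(41), np.int64(44), np.int64(157)), (206, np.int64(20), np.int64(80), np.int64(153)), (209, np.int64(14), np.int64(153), np.int64(188)), (212, np.int64(14), np.int64(152), np.int64(184)), (215, np.int64(13), np.int64(149), np.int64(1
[... 937 characters left out ...]
(17), np.int64(112), np.int64(168)), (275, np.int64(109), np.int64(15), np.int64(189)), (278, np.int64(115), np.int64(15), np.int64(189)), (281, np.int64(112), np.int64(18), np.int64(211)), (284, np.int64(111), np.int64(17), np.int64(215)), (287, np.int64(109), np.int64(17), np.int64(213)), (290, np.int64(111), np.int64(16), np.int64(213)), (293, np.int64(111), np.int64(17), np.int64(215)), (296, np.int64(14), np.int64(151), np.int64(189)), (299, np.int64(14), np.int64(154), np.int64(194)), (302, np.int64(13), np.int64(141), np.int64(146)), (305, np.int64(13), np.int64(139), np.int64(132)), (308, np.int64(20), np.int64(53), np.int64(97)), (311, np.int64(21), np.int64(53), np.int64(110))]
190
```

Request:
step_arm([
  {"angular": [0, 0, -0.0125], "slide": [0.0122, -0.0084, 0], "jaw": 1},
  {"angular": [0, 0, 0], "slide": [0, 0, 0.08], "jaw": 1},
  {"angular": [0, 0, 0], "slide": [0, 0, 0.08], "jaw": 1},
  {"angular": [0, 0, 0], "slide": [0, 0, 0.08], "jaw": 1},
  {"angular": [0, 0, 0], "slide": [0, 0, 0.045], "jaw": 1},
  {"angular": [0, 0, 0], "slide": [0, 0, 0.02], "jaw": 1},
  {"angular": [0, 0, 0], "slide": [0, 0, 0], "jaw": 1},
  {"angular": [0, 0, 0], "slide": [0, 0, 0], "jaw": 1},
])

```text
time_s: 2.4
tool_pos: [0.3857, 0.3058, 0.0712]
tool_rot: [179.9, -0.0, 113.1]
force: [-0.1, 0.1, 1.0]
grip_width: 0.0869
grasp_force: 0.0
```

Request:
step_arm([
  {"angular": [0, 0, 0], "slide": [0, 0, 0], "jaw": 0},
  {"angular": [0, 0, 0], "slide": [0, 0, 0], "jaw": 0},
  {"angular": [0, 0, 0], "slide": [0, 0, 0], "jaw": 0},
  {"angular": [0, 0, 0], "slide": [0, 0, 0], "jaw": 0},
  {"angular": [0, 0, 0], "slide": [0, 0, 0], "jaw": 0},
  {"angular": [0, 0, 0], "slide": [0, 0, 0], "jaw": 0},
], newtons=60)

```text
time_s: 3.15
tool_pos: [0.3849, 0.3052, 0.07]
tool_rot: [-180.0, 0.0, 113.1]
force: [0.5, 1.2, -0.0]
grip_width: 0.0346
grasp_force: 0.0
```

Request:
step_arm([
  {"angular": [0, 0, 0], "slide": [0, 0, 0], "jaw": 0},
  {"angular": [0, 0, 0], "slide": [0, 0, 0], "jaw": 0},
  {"angular": [0, 0, 0], "slide": [0, 0, 0], "jaw": 0},
  {"angular": [0, 0, 0], "slide": [0, 0, 0], "jaw": 0},
])

```text
time_s: 3.65
tool_pos: [0.3851, 0.3052, 0.0701]
tool_rot: [180.0, 0.0, 113.1]
force: [2.0, 0.6, -2.1]
grip_width: 0.0277
grasp_force: 60.0
```

Request:
step_arm([
  {"angular": [0, 0, 0], "slide": [0, 0, -0.06], "jaw": 0},
  {"angular": [0, 0, 0], "slide": [0, 0, -0.1], "jaw": 0},
  {"angular": [0, 0, 0], "slide": [0, 0, -0.1], "jaw": 0},
  {"angular": [0, 0, 0.0448], "slide": [0, 0, -0.04], "jaw": 0},
  {"angular": [0, 0, 0.0448], "slide": [0, 0, 0], "jaw": 0},
  {"angular": [0, 0, 0.0448], "slide": [0, 0, 0], "jaw": 0},
  {"angular": [0, 0, 0], "slide": [-0.09, 0.055, 0], "jaw": 0},
  {"angular": [0, 0, 0], "slide": [-0.09, 0.055, 0], "jaw": 0},
  {"angular": [0, 0, 0], "slide": [-0.09, 0.055, 0], "jaw": 0},
  {"angular": [0, 0, 0], "slide": [-0.096, 0.056, 0], "jaw": 0},
])

```text
time_s: 4.9
tool_pos: [0.4913, 0.1188, 0.2188]
tool_rot: [-179.8, 0.0, 89.0]
force: [0.3, 0.3, -4.0]
grip_width: 0.0279
grasp_force: 60.0
```

Request:
step_arm([
  {"angular": [0, 0, 0], "slide": [0, 0, 0], "jaw": 0},
  {"angular": [0, 0, 0], "slide": [0, 0, 0], "jaw": 0},
])

```text
time_s: 5.15
tool_pos: [0.4907, 0.1205, 0.2189]
tool_rot: [-179.8, -0.0, 88.9]
force: [-0.0, -0.0, -4.0]
grip_width: 0.0273
grasp_force: 60.0
```

Run:
```python
from h import *
c=env.camera_info('wrist'); im=env.read_camera('wrist')[:,:,::-1]; o=env.get_obs()
im2=env.read_camera('scene')[:,:,::-1]
cv2.imwrite('pics/w2.png',np.hstack([cv2.resize(im,(400,300)),cv2.resize(im2,(400,300))])); cv2.imwrite('pics/w2f.png',im); np.savez('w2.npz',**c)
print(o['time_s'],o['tool_pos'],o['tool_rot'],o['force'],o['wrist_torque'],o['grasp_force'])
```

```text
5.2 [0.49071803 0.12134218 0.21919313] [-1.79861480e+02 -1.40746966e-02  8.90340192e+01] [-0.45727186 -0.15267563 -4.600494  ] [ 0.02766322 -0.01375251  0.00416641] 59.99974857084453
```

View pics/w2.png

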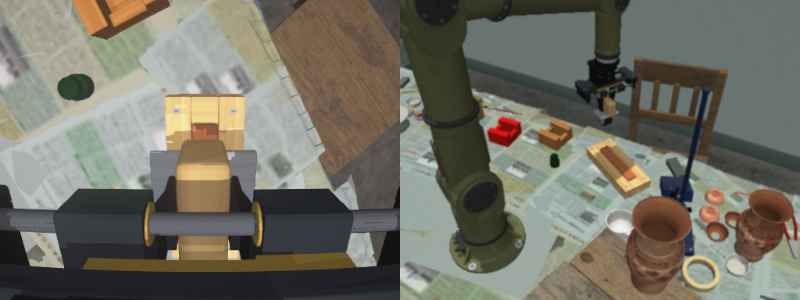

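The left half shows the roller held straight with the board's +y end beyond it. The board spans x 166–245 and the strip end is at about (204,125) in half-size pixels. The right half shows the roller in the gripper above the board, with the rest empty.

Run:
```python
from h import *
c=dict(np.load('w2.npz')); im=cv2.imread('pics/w2f.png'); hsv=cv2.cvtColor(im,cv2.COLOR_BGR2HSV).astype(int); H,S,V=hsv.transpose(2,0,1)
I=np.indices(H.shape); win=(I[0]>110)&(I[0]<175)&(I[1]>205)&(I[1]<318)
m=blob((H<14)&(S>125)&win); ys,xs=np.nonzero(m); P=plane(c,np.c_[xs,ys],.046); print('strip px',xs.min(),xs.max(),ys.min(),ys.max(),'x',P[:,0].min(),P[:,0].max(),'ymax',P[:,1].max())
b=blob((H<25)&(S>80)&(V>80)&win)
for y in (128,135,142):
    x=np.nonzero(b[y])[0]; print(y,plane(c,[[x.min(),y],[x.max()+1,y]],.04).round(4).tolist())
```

```text
strip px 245 278 158 174 x 0.47361188719959746 0.5071141745048595 ymax 0.13024327394254676
128 [[0.4403, 0.1609, 0.04], [0.5437, 0.1591, 0.04]]
135 [[0.4399, 0.1539, 0.04], [0.5428, 0.152, 0.04]]
142 [[0.4405, 0.1468, 0.04], [0.543, 0.1449, 0.04]]
```

Request:
step_arm([
  {"angular": [0, 0, 0], "slide": [0, 0, 0.1], "jaw": 0},
  {"angular": [0, 0, 0], "slide": [0, 0, 0.08], "jaw": 0},
  {"angular": [0, 0, 0], "slide": [0, 0, 0.03], "jaw": 0},
  {"angular": [0, 0, 0], "slide": [0, 0, 0.01], "jaw": 0},
  {"angular": [0, 0, 0], "slide": [0, 0, 0], "jaw": 0},
])

```text
time_s: 5.88
tool_pos: [0.4929, 0.1208, 0.1113]
tool_rot: [179.9, -0.0, 89.0]
force: [0.3, -0.1, -4.7]
grip_width: 0.0276
grasp_force: 60.0
```

Request:
step_arm([
  {"angular": [0, 0, 0], "slide": [0, 0, 0.006], "jaw": 0},
  {"angular": [0, 0, 0], "slide": [0, 0, 0.006], "jaw": 0},
  {"angular": [0, 0, 0], "slide": [0, 0, 0], "jaw": 0},
])

```text
time_s: 6.25
tool_pos: [0.4931, 0.1204, 0.1052]
tool_rot: [179.8, -0.0, 88.9]
force: [1.0, -0.6, 1.1]
grip_width: 0.0275
grasp_force: 60.0
```

Request:
step_arm([
  {"angular": [0, 0, 0], "slide": [0, 0, 0.006], "jaw": 0},
  {"angular": [0, 0, 0], "slide": [0, 0, 0.006], "jaw": 0},
  {"angular": [0, 0, 0], "slide": [0, 0, 0], "jaw": 0},
])

```text
time_s: 6.62
tool_pos: [0.4932, 0.1206, 0.0997]
tool_rot: [179.9, -0.0, 88.9]
force: [-0.4, -0.2, 10.9]
grip_width: 0.0277
grasp_force: 60.0
```

Request:
step_arm([
  {"angular": [0, 0, 0], "slide": [0, 0, 0.006], "jaw": 0},
  {"angular": [0, 0, 0], "slide": [0, 0, 0], "jaw": 0},
])

```text
time_s: 6.88
tool_pos: [0.4934, 0.1213, 0.0995]
tool_rot: [179.8, -0.1, 88.9]
force: [-6.5, -0.6, 26.0]
grip_width: 0.0278
grasp_force: 60.0
```

Request:
step_arm([
  {"angular": [0, 0, 0], "slide": [-0.02, 0, 0], "jaw": 0},
  {"angular": [0, 0, 0], "slide": [-0.02, 0, 0], "jaw": 0},
  {"angular": [0, 0, 0], "slide": [-0.02, 0, 0], "jaw": 0},
  {"angular": [0, 0, 0], "slide": [-0.02, 0, 0], "jaw": 0},
])

```text
time_s: 7.38
tool_pos: [0.4928, 0.0821, 0.0996]
tool_rot: [179.8, -0.2, 89.0]
force: [-6.3, 1.7, 25.7]
grip_width: 0.0277
grasp_force: 60.0
```

Request:
step_arm([
  {"angular": [0, 0, 0], "slide": [-0.025, 0, 0], "jaw": 0},
  {"angular": [0, 0, 0], "slide": [-0.025, 0, 0], "jaw": 0},
  {"angular": [0, 0, 0], "slide": [-0.025, 0, 0], "jaw": 0},
  {"angular": [0, 0, 0], "slide": [-0.025, 0, 0], "jaw": 0},
  {"angular": [0, 0, 0], "slide": [-0.025, 0, 0], "jaw": 0},
  {"angular": [0, 0, 0], "slide": [-0.025, 0, 0], "jaw": 0},
])

```text
time_s: 8.12
tool_pos: [0.4917, 0.0063, 0.0995]
tool_rot: [179.8, -0.1, 89.0]
force: [-6.4, 2.1, 26.1]
grip_width: 0.0278
grasp_force: 60.0
```

Request:
step_arm([
  {"angular": [0, 0, 0], "slide": [-0.025, 0, 0], "jaw": 0},
  {"angular": [0, 0, 0], "slide": [-0.025, 0, 0], "jaw": 0},
  {"angular": [0, 0, 0], "slide": [-0.025, 0, 0], "jaw": 0},
  {"angular": [0, 0, 0], "slide": [-0.025, 0, 0], "jaw": 0},
  {"angular": [0, 0, 0], "slide": [0, 0, 0], "jaw": 0},
])

```text
time_s: 8.75
tool_pos: [0.4909, -0.046, 0.0994]
tool_rot: [179.7, 0.0, 88.9]
force: [-5.7, 0.2, 24.6]
grip_width: 0.0273
grasp_force: 60.0
```

Request:
step_arm([
  {"angular": [0, 0, 0], "slide": [0, 0, -0.04], "jaw": 0},
  {"angular": [0, 0, 0], "slide": [0, 0, -0.1], "jaw": 0},
  {"angular": [0, 0, 0], "slide": [0, 0, -0.1], "jaw": 0},
  {"angular": [0, 0, 0], "slide": [0.1, -0.032, 0], "jaw": 0},
  {"angular": [0, 0, 0], "slide": [0.1, -0.032, 0], "jaw": 0},
  {"angular": [0, 0, 0], "slide": [0.1, -0.032, 0], "jaw": 0},
  {"angular": [0, 0, 0], "slide": [0.1, -0.032, 0], "jaw": 0},
  {"angular": [0, 0, 0], "slide": [0.1, -0.032, 0], "jaw": 0},
  {"angular": [0, 0, 0], "slide": [0.1, -0.032, 0], "jaw": 0},
  {"angular": [0, 0, 0], "slide": [0.098, -0.033, 0], "jaw": 0},
])

```text
time_s: 10.0
tool_pos: [0.3816, 0.307, 0.2135]
tool_rot: [-179.9, 0.1, 88.9]
force: [0.6, -0.3, -3.8]
grip_width: 0.0275
grasp_force: 60.0
```

Request:
step_arm([
  {"angular": [0, 0, -0.0448], "slide": [0, 0, 0], "jaw": 0},
  {"angular": [0, 0, -0.0448], "slide": [0, 0, 0], "jaw": 0},
  {"angular": [0, 0, -0.0448], "slide": [0, 0, 0], "jaw": 0},
  {"angular": [0, 0, 0], "slide": [0, 0, 0], "jaw": 0},
  {"angular": [0, 0, 0], "slide": [0, 0, 0], "jaw": 0},
])

```text
time_s: 10.62
tool_pos: [0.3826, 0.3058, 0.2142]
tool_rot: [-179.9, 0.0, 113.0]
force: [1.1, 0.2, -4.0]
grip_width: 0.0276
grasp_force: 60.0
```

Run:
```python
from h import *
c=env.camera_info('wrist'); im=env.read_camera('wrist')[:,:,::-1]; o=env.get_obs()
im2=env.read_camera('scene')[:,:,::-1]
cv2.imwrite('pics/w3.png',np.hstack([cv2.resize(im,(400,300)),cv2.resize(im2[120:270,120:320],(400,300))])); cv2.imwrite('pics/w3f.png',im); np.savez('w3.npz',**c)
print(o['time_s'],o['tool_pos'],o['tool_rot'],o['force'],o['wrist_torque'],o['grasp_force'])
# same relative grip look: compare plate position in camera frame with w2
for f in ('w2f','w3f'):
    a=cv2.imread(f'pics/{f}.png'); h=cv2.cvtColor(a,cv2.COLOR_BGR2HSV).astype(int); I=np.indices(h.shape[:2])
    m=blob((h[...,0]>12)&(h[...,0]<25)&(h[...,1]>80)&(h[...,2]>80)&(I[0]>176)&(I[0]<240)&(I[1]>215)&(I[1]<305)); ys,xs=np.nonzero(m); print(f,xs.min(),xs.max(),ys.min(),ys.max(),xs.mean())
```

```text
10.675 [0.3827103  0.30590443 0.21448215] [-1.79942871e+02  1.41823869e-02  1.13014280e+02] [ 0.816431    0.30319567 -5.08684901] [ 0.00468889 -0.00848998  0.01182444] 59.99943950213492
w2f 216 304 177 239 259.67084358916986
w3f 216 304 177 239 259.7315406656381
```

View pics/w3.png

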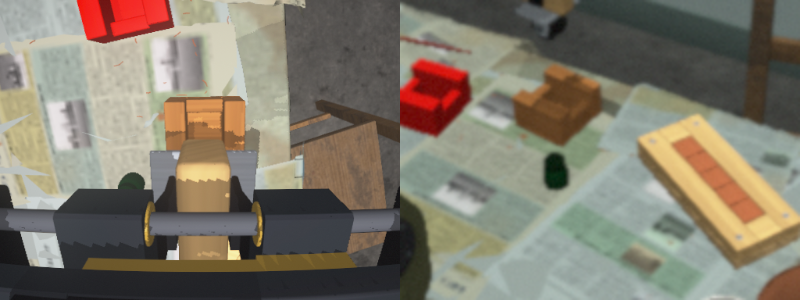

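The left half shows the roller over the empty rest, held exactly as before. The right half shows the strip flush along the board and the jar undisturbed.

Request:
step_arm([
  {"angular": [0, 0, 0], "slide": [-0.0032, 0.0038, 0.05], "jaw": 0},
  {"angular": [0, 0, 0], "slide": [0, 0, 0.08], "jaw": 0},
  {"angular": [0, 0, 0], "slide": [0, 0, 0.04], "jaw": 0},
  {"angular": [0, 0, 0], "slide": [0, 0, 0], "jaw": 0},
  {"angular": [0, 0, 0], "slide": [0, 0, 0], "jaw": 0},
])

```text
time_s: 11.35
tool_pos: [0.386, 0.3061, 0.1312]
tool_rot: [179.9, -0.0, 113.1]
force: [0.3, -0.3, -5.3]
grip_width: 0.0276
grasp_force: 60.0
```

Request:
step_arm([
  {"angular": [0, 0, 0], "slide": [0, 0, 0.04], "jaw": 0},
  {"angular": [0, 0, 0], "slide": [0, 0, 0.04], "jaw": 0},
  {"angular": [0, 0, 0], "slide": [0, 0, 0.024], "jaw": 0},
  {"angular": [0, 0, 0], "slide": [0, 0, 0.012], "jaw": 0},
  {"angular": [0, 0, 0], "slide": [0, 0, 0.004], "jaw": 0},
  {"angular": [0, 0, 0], "slide": [0, 0, 0], "jaw": 0},
])

```text
time_s: 12.1
tool_pos: [0.3857, 0.3058, 0.0706]
tool_rot: [179.9, -0.0, 113.1]
force: [0.4, 0.8, -4.0]
grip_width: 0.0275
grasp_force: 60.0
```

Almost seated (0.5 mm to go), so I'll lower it slightly and then release.

Request:
step_arm([
  {"angular": [0, 0, 0], "slide": [0, 0, 0.002], "jaw": 0},
  {"angular": [0, 0, 0], "slide": [0, 0, 0], "jaw": 0},
  {"angular": [0, 0, 0], "slide": [0, 0, 0], "jaw": 0.3},
  {"angular": [0, 0, 0], "slide": [0, 0, 0], "jaw": 0.6},
  {"angular": [0, 0, 0], "slide": [0, 0, 0], "jaw": 1},
  {"angular": [0, 0, 0], "slide": [0, 0, 0], "jaw": 1},
  {"angular": [0, 0, 0], "slide": [0, 0, 0], "jaw": 1},
  {"angular": [0, 0, 0], "slide": [0, 0, 0], "jaw": 1},
])

```text
time_s: 13.1
tool_pos: [0.3853, 0.3055, 0.069]
tool_rot: [180.0, 0.0, 113.1]
force: [0.3, 0.3, 0.1]
grip_width: 0.0698
grasp_force: 0.0
```

Request:
step_arm([
  {"angular": [0, 0, 0], "slide": [0, 0, 0], "jaw": 1},
  {"angular": [0, 0, 0], "slide": [0, 0, 0], "jaw": 1},
  {"angular": [0, 0, 0], "slide": [0, 0, -0.05], "jaw": 1},
  {"angular": [0, 0, 0], "slide": [0, 0, -0.09], "jaw": 1},
  {"angular": [0, 0, 0], "slide": [0, 0, -0.09], "jaw": 1},
  {"angular": [0, 0, 0], "slide": [0, 0, -0.08], "jaw": 1},
  {"angular": [0, 0, 0], "slide": [0, 0, 0], "jaw": 1},
  {"angular": [0, 0, 0], "slide": [0, 0, 0], "jaw": 1},
])

```text
time_s: 14.1
tool_pos: [0.385, 0.3052, 0.2234]
tool_rot: [-180.0, 0.0, 113.1]
force: [0.7, 0.2, -0.7]
grip_width: 0.087
grasp_force: 0.0
```

Run:
```python
from h import *
c=env.camera_info('wrist'); im=env.read_camera('wrist')[:,:,::-1]
im2=env.read_camera('scene')[:,:,::-1]; im=im.copy()
cv2.imwrite('pics/w4.png',np.hstack([cv2.resize(im,(400,300)),cv2.resize(im2[120:270,120:320],(400,300))]))
hsv=cv2.cvtColor(im,cv2.COLOR_BGR2HSV).astype(int); H,S,V=hsv.transpose(2,0,1); I=np.indices(H.shape)
pl=(S<60)&(V>90)&(I[0]>130)&(I[0]<200)&(I[1]>212)&(I[1]<303); ys,xs=np.nonzero(pl)
print(xs.min(),xs.max(),ys.min(),ys.max(),cv2.minAreaRect((plane(c,np.c_[xs,ys],.062)[:,:2]*1000).astype(np.float32)))
```

```text
223 299 144 199 ((385.1117858886719, 303.8041687011719), (73.93782043457031, 55.90279006958008), 23.145347595214844)
```

View pics/w4.png

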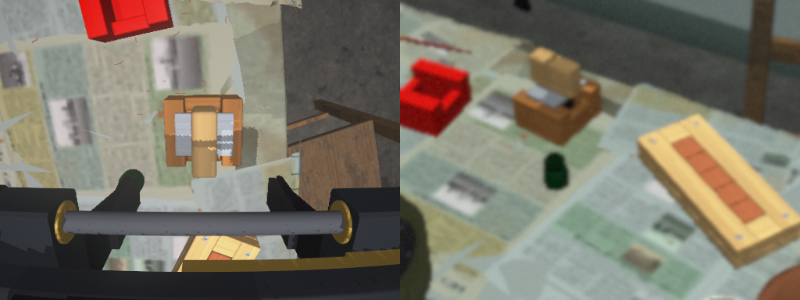

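The roller is seated in its rest. The plate centre is at (385.1, 303.8) mm, within 1 mm of where it started, and the strip is flush.

```bash
python3 -c "
from cell import env
print(env.sign_off())"
```

```text
the job is handed in; nothing more can be done
None
```

I rolled the copper strip from end to end at about 30 N, and it looks flush in the camera view; the roller is back in its rest within 1 mm of where it started, and the job was handed in at about 14 s (no verdict was returned).

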